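# Hang the blue screen lifter on its hook

### The arm

A 6-joint arm with a two-finger parallel gripper is mounted at the origin on the work surface. World frame = base frame: x ahead of the robot, y to its left, z up, the work surface at z = 0. Lengths are in mm, angles in rad, forces in N, time in s.
With the tool pointing down it reaches from about 250 to 775 mm from the base axis. Payload 4 kg.
Tool frame: the origin (TCP) lies at the very end of the fingers, on their centre line; the grasp point (between the pads) lies 19 mm behind it; z points along the fingers, y is the line along which they close (so a half turn about z gives the same grasp; the last joint's range is limited). The gripper opens to 85 mm and grips with 20 to 120 N. Pads are 22 mm wide; open, the fingers measure 114 mm over their backs; the gripper's body (76 mm by 85 mm) begins 54 mm behind the grasp point. The pads swing forward as they close: fully open they stand 13 mm farther back than shut.
Start: joints at [1.124, 0.087, 1.371, -0, 1.684, -0.103], TCP at [185.396, 517.828, 231.341] pointing down, gripper open.
Joint ranges: [-3.1, 3.1], [-0.76, 2.03], [0.27, 2.55], [-1.08, 4.22], [0.17, 2.65], [-2.57, 2.57]. Speed limits (rad/s): [2.79, 2.79, 3.14, 3.14, 3.14, 3.14].

### API

Orientations are given as a rotation vector (axis times angle).
In Python, from rig import * gives the robot as it stands. The module is installed in compiled form; this text tells all that it offers.
- The arm moves only by the tool carry_out, never from a script. Its arguments are lists of equal length, an entry for each row: "offset": the shift along the tool's x, y, z in cm, a list of three; "turn": the turn, a rotation vector about the tool's x, y, z in degrees, a list of three; "jaw": the opening, from 0 (shut) to 1 (fully open). A call has 1 to 12 rows; each row shifts and turns the commanded pose from where the row before left it, along the tool's axes as they then stand; what a row does not reach is not made up. A row lasts 1/12 s, in which the tool goes at most 41.7 mm and 7.16 degrees, less where a joint would pass 70% of its speed; a pose out of reach is approached as far as the arm can. A call with a gripper value outside its range is refused whole. The fingers move at their own pace and stop on an object; "squeeze" is the grip in N (left out, the last holds). Time passes only in rows, so rows that do not move let the fingers close. It gives the time, the measured TCP pose, the force, the opening and the grip force at its end, in the units of the state.
- get_obs(): the state, without advancing time (a new reading comes with each control period).
- snapshot(name): name is "side" or "top"; returns a dict with "color" (400x640x3 uint8, red, green, blue), "K" (3x3 intrinsics, pixels), "k1" (the pictures are not rectified: a ray, as slopes to the right and down, at radius r is drawn at 1 + k1 r^2 times it, then the intrinsics apply), "world_from_camera" (4x4, takes a point from camera to world coordinates). Camera axes: x right, y down, z forward; pixel columns grow to the right and rows downward; lengths in mm; the calibration is good to about 2 mm. A picture is of the moment at which its call begins. There is no depth.
- job_done(): hands the job in; it is judged then, once.
Trained networks look in the newest picture that a camera, given by its name, has taken for a name from the list of things; names that differ only in an ending like _2 or _b are one class to them, and where a whole thing is asked for, a point or a joint stands for the part that bears it (a point fixed in the world has none). Each returns a list of dicts, best first, with "p" (0 to 1); they miss things now and then, are a little off and sometimes report something else, mostly with a low value. They report only what shows in the picture. A call takes as long as a camera call. They do not tell look-alikes from the thing itself.
- search_frame(camera, target): "rect" ([left, top, right, bottom] in pixels, round what is visible of it).
- cut_out(camera, target): "mask" (400x640 bool, what is visible of it) and "rect" ([left, top, right, bottom] in pixels, round what is visible of it).
The state is a dict: "clock": time; "qpos": joint angles; "qvel": joint speeds; "joint_efforts": joint torques, N m; "tool_pos": TCP position; "eef_rot": TCP orientation; "contact_force": force on the tool from outside, world axes, zero at the start; "torque": the same for the moment, N m; "finger_gap": opening from 0.0 (shut) to 1.0 (fully open); "grasp_force": force on a finger pad.
Only numpy, scipy, OpenCV 4.12 (cv2) and the standard library are available. Lean on these libraries where they do the work, as an engineer would, in place of code of your own. Each camera call takes 0.05 s, during which the arm holds its last target. There are 200 camera calls.

### The job

Find the blue-handled suction screen lifter among the clutter in the plywood tray, take it out, and hang it by its handle on the steel hook of the grey stand, so that it hangs there by itself. Leave the red-handled lifter and the other things in the tray where they are.

Things in the scene. Friction and masses are not known exactly. Their poses are not given: they have to be found in the camera images.
- blue_lifter: the target, a rigid suction-cup screen lifter: black rubber cup 60 mm across, 17 mm high, with a blue rectangular closed handle standing on it; 76 mm high in all, about 0.1 kg. Origin: centre of the cup's underside, z up. The handle lies in its y-z plane: 52 mm wide (y) over the flat outer sides of its uprights, a good grip from above, and 14 mm thick (x). Stands upright in the tray
- blue_lifter_bar (a point): the middle of the underside of the blue handle's top bar (10 mm thick), 66 mm above the lifter's origin; axes as the lifter's. Below it the handle's opening goes straight through along x: 36 mm wide (y), 40 mm high (26 to 66 mm above the origin); the uprights flank it over that height
- red_lifter: the same lifter with a red handle, standing in the tray about 15 cm from the blue one; to be left alone
- tray: fixed open plywood tray, 250 (x) by 350 (y) by 45 mm high, walls and floor 8 mm thick; origin under its centre, z up. It is left or right of the robot's x axis, the hook stand on the other side. The lifters stand about 80 mm to either side (y) of its middle, either way round. The other loose things in it reach at most 24 mm above its inner floor
- hook_stand: fixed stand: grey base 140 (x) by 120 (y) by 12 mm, origin under its centre, z up. Steel post, 14 mm diameter, at x +50 mm; from its top a level rod, 8 mm diameter, axis at z 220 mm, runs along -x (roughly towards the robot) to x -45 mm, then slants up as a retaining tip that ends at x -62 mm, z 235 mm. Nothing is higher than 235 mm
- hook_seat (a point): the top of the hook's level rod, 10 mm from the stand's centre towards the tip, 224 mm above the bench: where the handle's bar should rest; axes as the stand's
- screwdriver: yellow-handled screwdriver lying in the tray, 177 mm long along its y, 20 mm high; origin under it, near the middle
- spool: white and silver wire spool standing flat in the tray, 48 mm in diameter, 24 mm high; origin under its centre
- tin: low round brass tin with a pale lid in the tray, 40 mm in diameter, 24 mm high; origin under its centre
- jar: small amber round jar with a pale lid in the tray, 28 mm in diameter, 23 mm high; origin under its centre
- pry_tool: flat green pry tool with a steel blade lying in the tray, 135 mm long along its y, 8 mm high; origin under the handle's centre
Mind the look-alikes: they are no part of the job. Leave any yellow look-alike of the blue_lifter alone. Leave any purple look-alike of the hook_stand alone.

How it is judged:
By the outcome, as a careful person would: the job done as asked, in the order asked, and still so for the second after the job is handed in, with the robot touching nothing.
It also fails if it takes over 48 s, if anything falls off the work surface, if the arm or the gripper's body presses on something with over 40 N, if the wrist force passes 120 N, or if a joint passes its speed limit or range.

## Working session

There is one attempt and no reset: what is moved stays moved. The work goes in short steps, Python scripts to look and compute and a tool call to move; the robot and the scene stay as the last step left them, time stands still between calls to the robot, and variables do not carry over. Pictures are saved under pics/ and viewed, at most 10 in all, crops included, and the job is handed in when it is done.

Besides the shell and the picture viewer there is one more tool, called after "Request:" as name(argument=value, ...), one argument or row to a line, values as JSON. carry_out: Moves the arm, as the interface text tells. Its arguments: {"type":"object","properties":{"offset":{"type":"array"},"turn":{"type":"array"},"jaw":{"type":"array"},"squeeze":{"type":"number"}},"required":["offset","turn","jaw"]}

```bash
mkdir -p pics; python3 - <<'E'
from rig import *
import cv2,numpy as np
o=get_obs();print({k:np.round(v,3) for k,v in o.items()})
for c in("side","top"):
    s=snapshot(c);cv2.imwrite(f"pics/{c}0.png",s["color"][:,:,::-1])
    print(c,np.round(s["K"],1).tolist(),s["k1"],np.round(s["world_from_camera"],3).tolist())
    for t in("blue_lifter","red_lifter","hook_stand","tray"):
        print(t,[(np.round(d["rect"]).tolist(),round(d["p"],2)) for d in search_frame(c,t)])
E
```

```text
{'clock': np.float64(0.0), 'qpos': array([ 1.124,  0.088,  1.372,  0.   ,  1.684, -0.103]), 'qvel': array([-0.001, -0.001, -0.001, -0.   ,  0.   ,  0.001]), 'joint_efforts': array([ 1.0000e-03, -3.5184e+01, -3.1329e+01,  0.0000e+00,  1.1000e-02,
        0.0000e+00]), 'tool_pos': array([185.163, 517.359, 230.123]), 'eef_rot': array([-5.370e-01, -3.095e+00,  3.000e-03]), 'contact_force': array([ 0.247, -0.211, -0.002]), 'torque': array([-0.001, -0.014,  0.012]), 'grasp_force': np.float64(0.0), 'finger_gap': np.float64(1.002)}
side [[418.6, 0.0, 316.5], [0.0, 418.6, 193.6], [0.0, 0.0, 1.0]] 0.0014345173568778354 [[0.957, -0.21, 0.198, 323.127], [-0.289, -0.707, 0.646, -753.916], [0.004, -0.675, -0.737, 1006.622], [0.0, 0.0, 0.0, 1.0]]
blue_lifter [([332.0, 294.0, 354.0, 328.0], 0.92), ([372.0, 356.0, 397.0, 391.0], 0.7)]
red_lifter [([324.0, 238.0, 348.0, 269.0], 0.58)]
hook_stand [([271.0, 127.0, 312.0, 195.0], 0.83), ([260.0, 84.0, 304.0, 156.0], 0.82)]
tray [([275.0, 215.0, 413.0, 361.0], 0.92), ([293.0, 262.0, 317.0, 316.0], 0.16)]
top [[418.1, 0.0, 319.0], [0.0, 418.1, 199.6], [0.0, 0.0, 1.0]] 0.003121415821097507 [[-0.005, -0.986, 0.168, 301.781], [-1.0, 0.008, 0.02, -41.441], [-0.021, -0.168, -0.986, 1487.277], [0.0, 0.0, 0.0, 1.0]]
blue_lifter [([392.0, 194.0, 412.0, 213.0], 0.74), ([438.0, 188.0, 462.0, 204.0], 0.51)]
red_lifter [([345.0, 186.0, 361.0, 202.0], 0.75)]
hook_stand [([170.0, 179.0, 228.0, 227.0], 0.88), ([238.0, 180.0, 282.0, 231.0], 0.56)]
tray [([324.0, 157.0, 427.0, 238.0], 0.68)]
```

```bash
python3 - <<'E'
import cv2,numpy as np
s=cv2.imread("pics/side0.png")[70:400,240:420]; t=cv2.imread("pics/top0.png")[140:250,150:480]
cv2.imwrite("pics/sidecrop.png",cv2.resize(s,None,fx=1.8,fy=1.8,interpolation=cv2.INTER_CUBIC))
a=cv2.resize(t,None,fx=2.4,fy=2.4,interpolation=cv2.INTER_CUBIC)
b=cv2.resize(s,None,fx=1.75,fy=1.75,interpolation=cv2.INTER_CUBIC)
s2=cv2.imread("pics/side0.png")
parts=[cv2.resize(s2[80:205,250:330],(224,336),interpolation=cv2.INTER_CUBIC),cv2.resize(s2[205:395,265:420],(273,336),interpolation=cv2.INTER_CUBIC),cv2.resize(s2[285:335,320:370],(295,295),interpolation=cv2.INTER_CUBIC)]
m=np.zeros((600,800,3),np.uint8);m[:264,:792]=a
x=0
for p in parts: m[264:264+p.shape[0],x:x+p.shape[1]]=p;x+=p.shape[1]
cv2.imwrite("pics/m0.png",m)
E
```

```text
(no output)
```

View pics/m0.png

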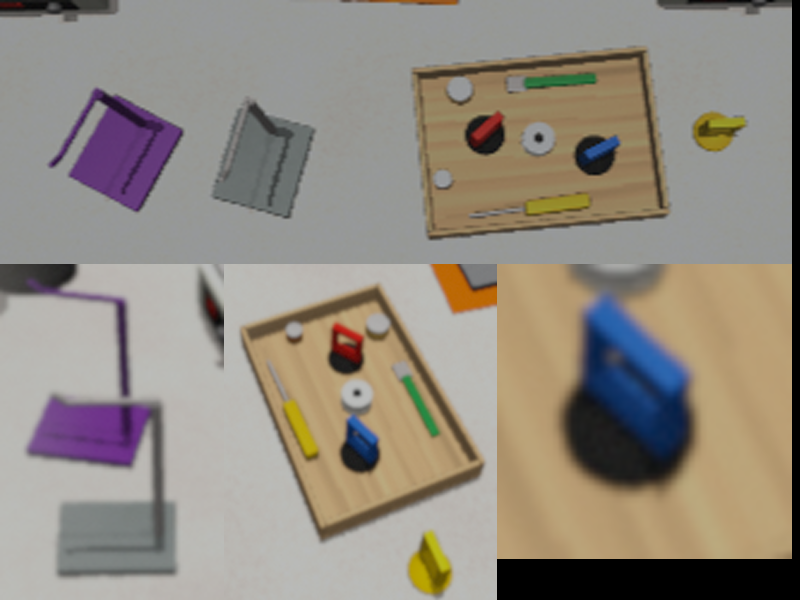

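```bash
cat > fit.py <<'E'
from rig import *
import cv2,numpy as np
from scipy.optimize import minimize
from scipy.spatial.transform import Rotation as R
S=6
def proj(s,P):
    W=np.linalg.inv(s["world_from_camera"]);c=P@W[:3,:3].T+W[:3,3]
    q=c[:,:2]/c[:,2:];q=q*(1+s["k1"]*(q**2).sum(1,keepdims=True))
    return q@s["K"][:2,:2].T+s["K"][:2,2]
def box(x0,x1,y0,y1,z0,z1): return np.array([[x,y,z] for x in(x0,x1) for y in(y0,y1) for z in(z0,z1)],float)
def cyl(a,b,r,n=24):
    a,b=np.array(a,float),np.array(b,float);d=(b-a)/np.linalg.norm(b-a)
    u=np.cross(d,[.3,.5,.81]);u/=np.linalg.norm(u);v=np.cross(d,u);t=np.linspace(0,2*np.pi,n)[:,None]
    c=r*(np.cos(t)*u+np.sin(t)*v);return np.r_[a+c,b+c]
handle=[box(-7,7,-26,-18,17,76),box(-7,7,18,26,17,76),box(-7,7,-26,26,66,76),box(-7,7,-26,26,17,26)]
lifter=handle+[cyl([0,0,0],[0,0,17],30)]
stand=[box(-70,70,-60,60,0,12),cyl([50,0,12],[50,0,220],7),cyl([50,0,220],[-45,0,220],4),cyl([-45,0,220],[-62,0,235],4)]
def render(s,parts,Rm,t,win):
    l,tp,r,b=win;im=np.zeros(((b-tp)*S,(r-l)*S),np.uint8)
    for p in parts:
        q=(proj(s,p@Rm.T+t)-[l-.5,tp-.5])*S-.5
        cv2.fillConvexPoly(im,cv2.convexHull((q*16).round().astype(np.int32)),255,shift=4)
    return cv2.resize(im,None,fx=1/S,fy=1/S,interpolation=cv2.INTER_AREA)/255.
def fit(views,parts,z,x0,pose=None):
    pose=pose or (lambda p:(R.from_euler("z",p[2]*.02).as_matrix(),np.array([p[0],p[1],z])))
    def cost(p):
        Rm,t=pose(p);return sum(((render(s,parts,Rm,t,w)-m[w[1]:w[3],w[0]:w[2]])**2).sum() for s,m,w in views)
    best=min((minimize(cost,x,method="Nelder-Mead",options=dict(initial_simplex=np.array(x)+np.vstack([np.zeros(len(x)),np.eye(len(x))*12]),xatol=.05,fatol=.02)) for x in x0),key=lambda r:r.fun)
    return best.x,best.fun
def win(m,pad=8):
    y,x=np.where(m);return max(x.min()-pad,0),max(y.min()-pad,0),min(x.max()+pad,640),min(y.max()+pad,400)
def pick(cam,t,c):
    return min(cut_out(cam,t),key=lambda d:np.hypot((d["rect"][0]+d["rect"][2])/2-c[0],(d["rect"][1]+d["rect"][3])/2-c[1]))["mask"]
def ground(s,px,z):
    q=(np.array(px)-s["K"][:2,2])/s["K"][0,0];W=s["world_from_camera"];d=W[:3,:3]@[*q,1];return W[:3,3]+d*(z-W[2,3])/d[2]
E
python3 - <<'E'
from fit import *
ss={c:snapshot(c) for c in("side","top")}
def hm(s): # blue handle mask
    h=cv2.cvtColor(s["color"],cv2.COLOR_RGB2HSV);return (cv2.inRange(h,(100,110,50),(125,255,255))>0)
C={"blue_lifter":{"side":(343,311),"top":(402,203)},"hook_stand":{"side":(291,161),"top":(260,205)}}
for n,parts,z in(("blue_lifter",lifter,8),("hook_stand",stand,0)):
    V=[]
    for c in ss:
        m=pick(c,n,C[n][c]);V.append((ss[c],m.astype(float),win(m)))
        print(n,c,m.sum(),win(m,0))
    g=ground(ss["top"],C[n]["top"],z+20)[:2]
    yaw=[-1.2,-.6,0,.6,1.2] if z else [-.6,0,.6]
    for v in (V,V[:1],V[1:]):
        x,f=fit(v,parts,z,[[*g,y/.02] for y in yaw]);print(n,len(v),x[:2].round(1),"yaw",round(x[2]*.02,3),"cost",round(f,1))
    if z:
        V=[]
        for c in ss:
            m=hm(ss[c]);k=np.zeros_like(m);u,w=C[n][c];k[w-25:w+25,u-22:u+22]=1;m&=k;V.append((ss[c],m.astype(float),win(m)))
        for v in (V,V[:1],V[1:]):
            x,f=fit(v,handle,z,[[*g,y/.02] for y in yaw]);print("handle",len(v),x[:2].round(1),"yaw",round(x[2]*.02,3),"cost",round(f,1),V[0][1].sum(),V[1][1].sum())
E
```

```text
blue_lifter side 558 (np.int64(331), np.int64(290), np.int64(353), np.int64(322))
blue_lifter top 233 (np.int64(390), np.int64(196), np.int64(408), np.int64(212))
blue_lifter 2 [ 534.5 -293.1] yaw 0.428 cost 34.7
blue_lifter 1 [ 534.3 -293.5] yaw 0.416 cost 16.7
blue_lifter 1 [ 535.3 -292.7] yaw 0.513 cost 15.2
handle 2 [ 534.8 -293.3] yaw 0.368 cost 81.0 270.0 81.0
handle 1 [ 534.  -295.9] yaw 0.319 cost 50.2 270.0 81.0
handle 1 [ 534.3 -288.7] yaw 0.456 cost 12.8 270.0 81.0
hook_stand side 1357 (np.int64(270), np.int64(130), np.int64(312), np.int64(195))
hook_stand top 1298 (np.int64(239), np.int64(182), np.int64(280), np.int64(229))
hook_stand 2 [527.7 201.5] yaw -0.276 cost 199.1
hook_stand 1 [527.4 199.9] yaw -0.283 cost 111.4
hook_stand 1 [529.3 202.9] yaw -0.296 cost 53.3
```

Candidates: blue lifter at top (402,203), side (343,311), standing in the tray; a yellow look-alike outside the tray at top (450,196), side (385,373); and the red lifter at top (353,194). The enlarged crop confirms a blue handle on a black cup, so that one is the target. For the stands, grey at top (260,205) is meant and purple at top (199,203) is the look-alike. I'm moving towards the blue lifter, rising first.

Request:
carry_out(
  offset=[
    [0, 0, -3],
    [0, 0, -3],
    [-2.74, -2.93, 0],
    [-2.74, -2.93, 0],
    [-2.74, -2.93, 0],
    [-2.74, -2.93, 0],
    [-2.74, -2.93, 0],
    [-2.74, -2.93, 0],
    [-2.74, -2.93, 0],
    [-2.74, -2.93, 0],
    [-2.74, -2.93, 0],
    [-2.74, -2.93, 0],
  ],
  turn=[
    [0, 0, 0],
    [0, 0, 0],
    [0, 0, 0],
    [0, 0, 0],
    [0, 0, 0],
    [0, 0, 0],
    [0, 0, 0],
    [0, 0, 0],
    [0, 0, 0],
    [0, 0, 0],
    [0, 0, 0],
    [0, 0, 0],
  ],
  jaw=[1, 1, 1, 1, 1, 1, 1, 1, 1, 1, 1, 1],
)

```text
clock: 1.8
tool_pos: [344.8, 147.8, 291.7]
eef_rot: [0.536, 3.094, 0.001]
contact_force: [0.2, 0.1, 0.1]
finger_gap: 0.997
grasp_force: 0.0
```

Request:
carry_out(
  offset=[
    [-2.74, -2.93, 0],
    [-2.74, -2.93, 0],
    [-2.74, -2.93, 0],
    [-2.74, -2.93, 0],
    [-2.74, -2.93, 0],
    [-2.74, -2.93, 0],
    [-2.74, -2.93, 0],
    [-2.74, -2.93, 0],
    [-2.74, -2.93, 0],
    [-2.74, -2.93, 0],
    [-2.74, -2.93, 0],
    [-2.74, -2.93, 0],
  ],
  turn=[
    [0, 0, 0],
    [0, 0, 0],
    [0, 0, 0],
    [0, 0, 0],
    [0, 0, 0],
    [0, 0, 0],
    [0, 0, 0],
    [0, 0, 0],
    [0, 0, 0],
    [0, 0, 0],
    [0, 0, 0],
    [0, 0, 0],
  ],
  jaw=[1, 1, 1, 1, 1, 1, 1, 1, 1, 1, 1, 1],
)

```text
clock: 2.8
tool_pos: [536.1, -294.2, 291.2]
eef_rot: [0.538, 3.095, 0.0]
contact_force: [0.3, 0.4, 0.4]
finger_gap: 0.999
grasp_force: 0.0
```

Request:
carry_out(
  offset=[
    [0, 0, 0],
    [0, 0, 0],
    [0, 0, 0],
    [0, 0, 0],
    [0, 0, 0],
    [0, 0, 0],
    [0, 0, 0],
    [0, 0, 0],
    [0, 0, 0],
    [0, 0, 0],
    [0, 0, 0],
    [0, 0, 0],
  ],
  turn=[
    [0, 0, 7],
    [0, 0, 7],
    [0, 0, 7],
    [0, 0, 7],
    [0, 0, 7],
    [0, 0, 7],
    [0, 0, 7],
    [0, 0, 7],
    [0, 0, 7],
    [0, 0, 7],
    [0, 0, 7],
    [0, 0, 7],
  ],
  jaw=[1, 1, 1, 1, 1, 1, 1, 1, 1, 1, 1, 1],
)

```text
clock: 3.8
tool_pos: [535.7, -292.3, 291.2]
eef_rot: [-2.476, -1.933, -0.0]
contact_force: [-0.2, 0.1, 0.3]
finger_gap: 0.999
grasp_force: 0.0
```

Request:
carry_out(
  offset=[
    [0, 0, 0],
    [0, 0, 0],
    [0, 0, 0],
    [0, 0, 0],
    [0, 0, 0],
    [0, 0, 0],
    [0, 0, 0],
    [0, 0, 0],
    [0, 0, 0],
    [0, 0, 0],
  ],
  turn=[
    [0, 0, 7],
    [0, 0, 7],
    [0, 0, 7],
    [0, 0, 7],
    [0, 0, 7],
    [0, 0, 7],
    [0, 0, 7],
    [0, 0, 3],
    [0, 0, 0],
    [0, 0, 0],
  ],
  jaw=[1, 1, 1, 1, 1, 1, 1, 1, 1, 1],
)

```text
clock: 4.63
tool_pos: [535.7, -292.2, 291.3]
eef_rot: [-3.071, -0.664, -0.0]
contact_force: [0.4, 0.9, 0.4]
finger_gap: 0.998
grasp_force: 0.0
```

```bash
cat > go.py <<'E'
from fit import *
def left(pos,ang):
    o=get_obs();M=R.from_rotvec(o["eef_rot"]).as_matrix()
    G=np.c_[[np.sin(-ang),np.cos(ang),0],[np.cos(ang),np.sin(ang),0],[0,0,-1.]]
    G[:,0]=np.cross(G[:,1],G[:,2])
    print("t",round(float(o["clock"]),2),"pos",o["tool_pos"].round(1),"off cm",(M.T@(np.array(pos)-o["tool_pos"])/10).round(2),"turn",np.degrees(R.from_matrix(M.T@G).as_rotvec()).round(2),"q6",round(float(o["qpos"][5]),3),"F",o["contact_force"].round(1),"gap",round(float(o["finger_gap"]),3),"grip",round(float(o["grasp_force"]),1))
E
python3 -c "
from go import *
left([534.5,-293.2,50],.43-np.pi/2)"
```

```text
t 4.63 pos [ 535.7 -292.2  291.3] off cm [-0.15  0.04 24.13] turn [-0.   -0.01 -0.25] q6 0.553 F [0.4 0.9 0.4] gap 0.998 grip 0.0
```

Request:
carry_out(
  offset=[
    [-0.15, 0, 3.5],
    [0, 0, 3.5],
    [0, 0, 3.5],
    [0, 0, 3.5],
    [0, 0, 3],
    [0, 0, 2],
    [0, 0, 2],
    [0, 0, 2],
    [0, 0, 1.1],
    [0, 0, 0],
    [0, 0, 0],
  ],
  turn=[
    [0, 0, 0],
    [0, 0, 0],
    [0, 0, 0],
    [0, 0, 0],
    [0, 0, 0],
    [0, 0, 0],
    [0, 0, 0],
    [0, 0, 0],
    [0, 0, 0],
    [0, 0, 0],
    [0, 0, 0],
  ],
  jaw=[1, 1, 1, 1, 1, 1, 1, 1, 1, 1, 1],
)

```text
clock: 5.55
tool_pos: [534.1, -292.8, 50.1]
eef_rot: [-3.07, -0.662, 0.001]
contact_force: [-0.1, 0.2, 0.8]
finger_gap: 1.0
grasp_force: 0.0
```

```bash
python3 -c "
from go import *
left([534.5,-293.2,50],.43-np.pi/2)
s=snapshot('side')['color'];t=snapshot('top')['color']
a=np.hstack([cv2.resize(s[255:335,300:380],(400,400),interpolation=cv2.INTER_CUBIC),cv2.resize(t[165:245,360:440],(400,400),interpolation=cv2.INTER_CUBIC)])
cv2.imwrite('pics/g1.png',a[:,:,::-1])"
```

```text
t 5.55 pos [ 534.1 -292.8   50.1] off cm [0.01 0.05 0.01] turn [-0.05  0.02 -0.31] q6 0.552 F [-0.1  0.2  0.8] gap 1.0 grip 0.0
```

View pics/g1.png

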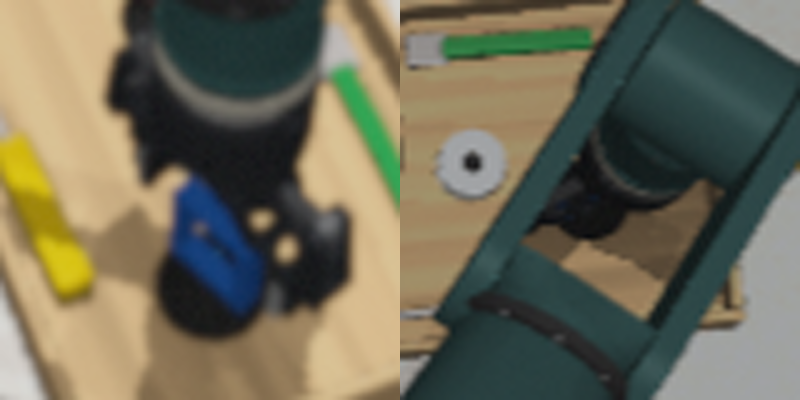

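In the side picture (left half) the blue handle stands between the open fingers, at about (343,304) in full-frame pixels, with nothing touching. I'm closing the gripper and then lifting.

Request:
carry_out(
  offset=[
    [0, 0, 0],
    [0, 0, 0],
    [0, 0, 0],
    [0, 0, 0],
    [0, 0, 0],
    [0, 0, 0],
    [0, 0, 0],
    [0, 0, 0],
    [0, 0, 0],
    [0, 0, 0],
    [0, 0, 0],
    [0, 0, 0],
  ],
  turn=[
    [0, 0, 0],
    [0, 0, 0],
    [0, 0, 0],
    [0, 0, 0],
    [0, 0, 0],
    [0, 0, 0],
    [0, 0, 0],
    [0, 0, 0],
    [0, 0, 0],
    [0, 0, 0],
    [0, 0, 0],
    [0, 0, 0],
  ],
  jaw=[0.4, 0.4, 0.4, 0.4, 0.4, 0.4, 0.4, 0.4, 0.4, 0.4, 0.4, 0.4],
  squeeze=45,
)

```text
clock: 6.65
tool_pos: [535.1, -293.3, 51.7]
eef_rot: [3.07, 0.661, 0.003]
contact_force: [0.1, 0.1, 5.2]
finger_gap: 0.596
grasp_force: 48.1
```

Request:
carry_out(
  offset=[
    [0, 0, -0.5],
    [0, 0, -1],
    [0, 0, -2],
    [0, 0, -2.5],
    [0, 0, -3],
    [0, 0, -3],
    [0, 0, -3],
    [0, 0, -3],
    [0, 0, -3],
    [0, 0, -3],
    [0, 0, -2],
    [0, 0, 0],
  ],
  turn=[
    [0, 0, 0],
    [0, 0, 0],
    [0, 0, 0],
    [0, 0, 0],
    [0, 0, 0],
    [0, 0, 0],
    [0, 0, 0],
    [0, 0, 0],
    [0, 0, 0],
    [0, 0, 0],
    [0, 0, 0],
    [0, 0, 0],
  ],
  jaw=[0.4, 0.4, 0.4, 0.4, 0.4, 0.4, 0.4, 0.4, 0.4, 0.4, 0.4, 0.4],
)

```text
clock: 7.65
tool_pos: [535.3, -293.6, 316.9]
eef_rot: [3.064, 0.66, 0.012]
contact_force: [-0.3, -0.0, 0.4]
finger_gap: 0.603
grasp_force: 47.6
```

```bash
python3 -c "
from go import *
# stage pose: bar centre 130 mm out from seat along tip side
c,s=np.cos(-.28),np.sin(-.28);st=np.array([528,201.5])
seat=st+np.array([c,s])*-10;pre=st+np.array([c,s])*-130
print(seat,pre)
left([*pre,310],-.28-np.pi/2)
s=snapshot('side');m=s['color'][150:350,260:460];cv2.imwrite('pics/g2.png',cv2.resize(m,(600,600),interpolation=cv2.INTER_CUBIC)[:,:,::-1])"
```

```text
[518.38944562 204.26355649] [403.06279302 237.42623431]
t 7.65 pos [ 535.3 -293.6  316.9] off cm [  9.8  -53.84   0.26] turn [ 0.38 -0.49 40.35] q6 0.552 F [-0.3 -0.   0.4] gap 0.603 grip 47.6
```

View pics/g2.png

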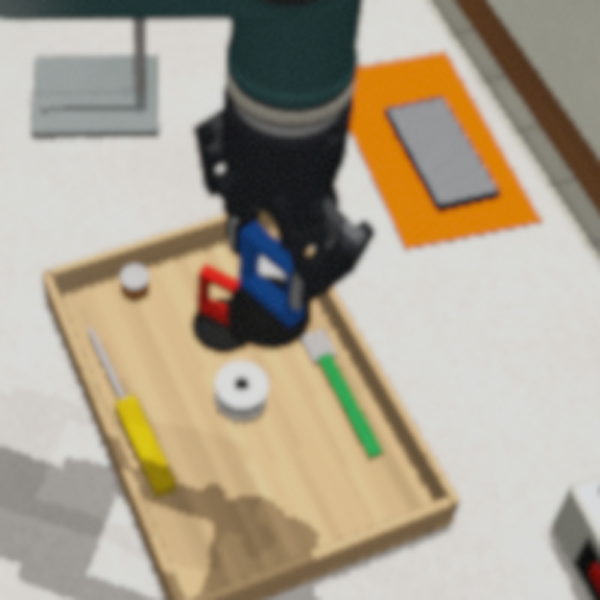

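The lifter is held, lifted at about side (350,250), and its opening is visible. The red lifter and the rest are undisturbed. Now I'm moving to a staging pose off the hook's tip and turning to the rod's direction.

Request:
carry_out(
  offset=[
    [0.3, -1.8, 0],
    [0.65, -3.5, 0],
    [0.65, -3.5, 0],
    [0.65, -3.5, 0],
    [0.65, -3.5, 0],
    [0.65, -3.5, 0],
    [0.65, -3.5, 0],
    [0.65, -3.5, 0],
    [0.65, -3.5, 0],
    [0.65, -3.5, 0],
    [0.65, -3.5, 0],
    [0.65, -3.5, 0],
  ],
  turn=[
    [0, 0, 0],
    [0, 0, 0],
    [0, 0, 0],
    [0, 0, 0],
    [0, 0, 0],
    [0, 0, 0],
    [0, 0, 0],
    [0, 0, 0],
    [0, 0, 0],
    [0, 0, 0],
    [0, 0, 0],
    [0, 0, 0],
  ],
  jaw=[0.4, 0.4, 0.4, 0.4, 0.4, 0.4, 0.4, 0.4, 0.4, 0.4, 0.4, 0.4],
)

```text
clock: 8.7
tool_pos: [434.6, 106.5, 307.3]
eef_rot: [-3.071, -0.661, 0.008]
contact_force: [0.1, -0.5, -0.7]
finger_gap: 0.599
grasp_force: 47.6
```

Request:
carry_out(
  offset=[
    [0.65, -3.5, 0],
    [0.65, -3.5, 0],
    [0.65, -3.5, 0],
    [0.4, -3, 0],
    [0, 0, 0],
    [0, 0, 0],
    [0, 0, 0],
    [0, 0, 0],
    [0, 0, 0],
    [0, 0, 0],
    [0, 0, 0],
    [0, 0, 0],
  ],
  turn=[
    [0, 0, 0],
    [0, 0, 0],
    [0, 0, 0],
    [0, 0, 0],
    [0, 0, 7],
    [0, 0, 7],
    [0, 0, 7],
    [0, 0, 7],
    [0, 0, 7],
    [0, 0, 5.4],
    [0, 0, 0],
    [0, 0, 0],
  ],
  jaw=[0.4, 0.4, 0.4, 0.4, 0.4, 0.4, 0.4, 0.4, 0.4, 0.4, 0.4, 0.4],
)

```text
clock: 9.7
tool_pos: [401.5, 237.5, 308.0]
eef_rot: [3.109, -0.436, -0.005]
contact_force: [-0.1, 0.2, -0.7]
finger_gap: 0.603
grasp_force: 47.7
```

```bash
python3 - <<'E'
from go import *
left([403,237.4,220],-.28-np.pi/2)
o=get_obs()
ss={c:snapshot(c) for c in("side","top")}
for c in ss:
    for t in("blue_lifter","hook_stand"): print(c,t,[(np.round(d["rect"]).tolist(),round(d["p"],2)) for d in search_frame(c,t)])
a=ss["side"]["color"][60:210,200:350];b=ss["top"]["color"][140:290,170:320]
cv2.imwrite('pics/g3.png',np.hstack([cv2.resize(x,(400,400),interpolation=cv2.INTER_CUBIC) for x in(a,b)])[:,:,::-1])
E
```

```text
t 9.7 pos [401.5 237.5 308. ] off cm [ 0.18 -0.06  8.8 ] turn [0.15 0.18 0.09] q6 2.262 F [-0.1  0.2 -0.7] gap 0.603 grip 47.7
side blue_lifter [([370.0, 354.0, 397.0, 394.0], 0.86), ([232.0, 97.0, 250.0, 126.0], 0.71), ([299.0, 238.0, 310.0, 249.0], 0.32)]
side hook_stand [([268.0, 126.0, 310.0, 196.0], 0.98), ([258.0, 85.0, 304.0, 154.0], 0.7)]
top blue_lifter [([236.0, 227.0, 241.0, 232.0], 0.54), ([438.0, 182.0, 462.0, 204.0], 0.49)]
top hook_stand [([240.0, 180.0, 281.0, 234.0], 0.82), ([172.0, 179.0, 227.0, 211.0], 0.64)]
```

View pics/g3.png

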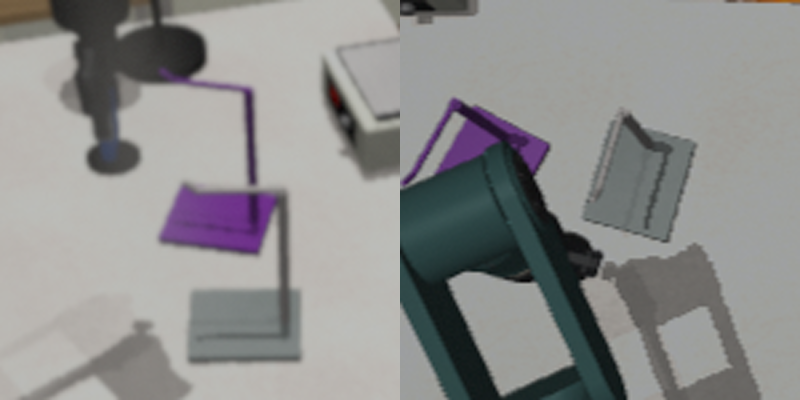

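Side: the lifter hangs in the gripper at (241,115), upright, short of the grey hook's tip at (270,130). Top: the gripper is at about (240,237), in line with the rod. I'm lowering it, checking, then threading.

Request:
carry_out(
  offset=[
    [0.2, -0.1, 1],
    [0, 0, 2],
    [0, 0, 2],
    [0, 0, 2],
    [0, 0, 1],
    [0, 0, 0.7],
    [0, 0, 0],
    [0, 0, 0],
  ],
  turn=[
    [0.1, 0.2, 0],
    [0, 0, 0],
    [0, 0, 0],
    [0, 0, 0],
    [0, 0, 0],
    [0, 0, 0],
    [0, 0, 0],
    [0, 0, 0],
  ],
  jaw=[0.4, 0.4, 0.4, 0.4, 0.4, 0.4, 0.4, 0.4],
)

```text
clock: 10.67
tool_pos: [404.9, 238.4, 223.7]
eef_rot: [-3.109, 0.44, -0.007]
contact_force: [0.0, 0.4, 0.2]
finger_gap: 0.602
grasp_force: 47.7
```

```bash
python3 - <<'E'
from go import *
left([403,237.4,221],-.28-np.pi/2)
p=get_obs()["tool_pos"]
s=snapshot("side")
im=s["color"].copy()
# cup-only fit in side view given expected height; free z and x with y fixed by grip
m=pick("side","blue_lifter",(245,140));print(m.sum(),win(m,0))
Rz=R.from_euler("z",-.28).as_matrix()
pr=render(s,lifter,Rz,p+[0,0,22.3-66],(0,0,640,400))>.5
print("pred",win(pr,0))
a=cv2.resize(im[80:205,210:335],(1000,1000),interpolation=cv2.INTER_CUBIC)
def draw(parts,Rm,t,col):
    for q in parts: cv2.polylines(a,[cv2.convexHull(((proj(s,q@Rm.T+t)-[209.5,79.5])*8).astype(np.int32))],True,col,1)
draw(lifter,Rz,p+[0,0,22.3-66],(255,0,0));draw(stand,Rz,np.array([528,201.5,0]),(0,255,0))
cv2.imwrite("pics/g4.png",a[100:700,50:850][:,:,::-1])
E
```

```text
t 10.67 pos [404.9 238.4 223.7] off cm [-0.16  0.15  0.27] turn [-0.13 -0.23 -0.05] q6 2.263 F [0.  0.4 0.2] gap 0.602 grip 47.7
230 (np.int64(237), np.int64(119), np.int64(256), np.int64(147))
pred (np.int64(236), np.int64(115), np.int64(256), np.int64(147))
```

View pics/g4.png

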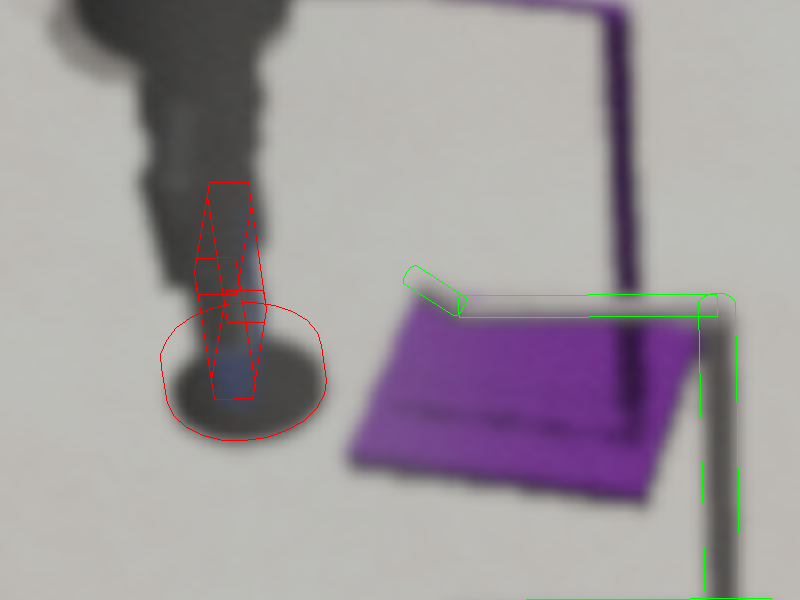

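The overlay agrees with the picture: the lifter is where I predicted (rect within a few pixels) and the grey hook's tip is at about (270,126). Threading now.

Request:
carry_out(
  offset=[
    [0.4, 0.1, 0.2],
    [0.8, 0, 0],
    [1, 0, 0],
    [1, 0, 0],
    [1, 0, 0],
    [1, 0, 0],
    [0.8, 0, 0],
    [0, 0, 0],
  ],
  turn=[
    [-0.1, -0.2, 0],
    [0, 0, 0],
    [0, 0, 0],
    [0, 0, 0],
    [0, 0, 0],
    [0, 0, 0],
    [0, 0, 0],
    [0, 0, 0],
  ],
  jaw=[0.4, 0.4, 0.4, 0.4, 0.4, 0.4, 0.4, 0.4],
)

```text
clock: 11.43
tool_pos: [463.7, 219.9, 220.9]
eef_rot: [3.11, -0.442, 0.0]
contact_force: [-0.4, 0.1, -1.4]
finger_gap: 0.598
grasp_force: 47.7
```

Request:
carry_out(
  offset=[
    [0.5, 0, 0],
    [1, 0, 0],
    [1, 0, 0],
    [1, 0, 0],
    [1, 0, 0],
    [0.8, 0, 0],
    [0.5, 0, 0],
    [0, 0, 0],
    [0, 0, 0],
  ],
  turn=[
    [0, 0, 0],
    [0, 0, 0],
    [0, 0, 0],
    [0, 0, 0],
    [0, 0, 0],
    [0, 0, 0],
    [0, 0, 0],
    [0, 0, 0],
    [0, 0, 0],
  ],
  jaw=[0.4, 0.4, 0.4, 0.4, 0.4, 0.4, 0.4, 0.4, 0.4],
)

```text
clock: 12.18
tool_pos: [517.9, 204.5, 221.1]
eef_rot: [-3.111, 0.44, 0.001]
contact_force: [-0.6, 0.1, -1.9]
finger_gap: 0.606
grasp_force: 47.7
```

```bash
python3 - <<'E'
from go import *
left([518.4,204.3,201.5],-.28-np.pi/2)
s=snapshot("side");t=snapshot("top")
cv2.imwrite("pics/g5.png",np.hstack([cv2.resize(s["color"][90:200,240:340],(400,440),interpolation=cv2.INTER_CUBIC),cv2.resize(t["color"][150:260,210:310],(400,440),interpolation=cv2.INTER_CUBIC)])[:,:,::-1])
E
```

```text
t 12.18 pos [517.9 204.5 221.1] off cm [0.06 0.   1.96] turn [ 0.01  0.04 -0.07] q6 2.126 F [-0.6  0.1 -1.9] gap 0.606 grip 47.7
```

View pics/g5.png

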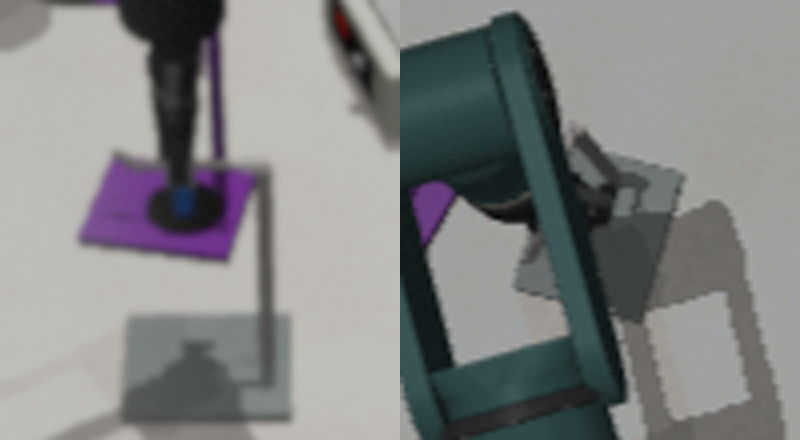

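The lifter, at side (286,140), now straddles the grey rod, with the tip visible to its left at (270,130). Contact force is only the lifter's weight. I'm lowering it gently.

Request:
carry_out(
  offset=[
    [0, 0, 0.5],
    [0, 0, 0.5],
    [0, 0, 0.4],
    [0, 0, 0.2],
    [0, 0, 0],
    [0, 0, 0],
  ],
  turn=[
    [0, 0, 0],
    [0, 0, 0],
    [0, 0, 0],
    [0, 0, 0],
    [0, 0, 0],
    [0, 0, 0],
  ],
  jaw=[0.4, 0.4, 0.4, 0.4, 0.4, 0.4],
)

```text
clock: 12.78
tool_pos: [517.6, 204.6, 205.0]
eef_rot: [3.11, -0.44, -0.001]
contact_force: [-0.6, -0.4, -1.2]
finger_gap: 0.602
grasp_force: 47.7
```

Request:
carry_out(
  offset=[
    [0, 0, 0.1],
    [0, 0, 0.1],
    [0, 0, 0],
    [0, 0, 0],
  ],
  turn=[
    [0, 0, 0],
    [0, 0, 0],
    [0, 0, 0],
    [0, 0, 0],
  ],
  jaw=[0.4, 0.4, 0.4, 0.4],
)

```text
clock: 13.12
tool_pos: [517.8, 204.6, 203.4]
eef_rot: [-3.111, 0.44, -0.0]
contact_force: [-0.4, -1.0, -0.8]
finger_gap: 0.597
grasp_force: 47.7
```

Request:
carry_out(
  offset=[
    [0, 0, 0.1],
    [0, 0, 0.1],
    [0, 0, 0],
    [0, 0, 0],
  ],
  turn=[
    [0, 0, 0],
    [0, 0, 0],
    [0, 0, 0],
    [0, 0, 0],
  ],
  jaw=[0.4, 0.4, 0.4, 0.4],
)

```text
clock: 13.45
tool_pos: [517.9, 204.6, 201.6]
eef_rot: [-3.11, 0.44, -0.001]
contact_force: [0.3, 0.4, 0.5]
finger_gap: 0.595
grasp_force: 47.9
```

Request:
carry_out(
  offset=[
    [0, 0, 0.1],
    [0, 0, 0],
    [0, 0, 0],
  ],
  turn=[
    [0, 0, 0],
    [0, 0, 0],
    [0, 0, 0],
  ],
  jaw=[0.4, 0.4, 0.4],
)

```text
clock: 13.7
tool_pos: [518.0, 204.6, 201.5]
eef_rot: [-3.11, 0.44, -0.002]
contact_force: [-1.4, -0.3, 4.8]
finger_gap: 0.605
grasp_force: 48.3
```

Contact is at the height I expected, with the bar resting on the rod. I'm releasing gradually.

Request:
carry_out(
  offset=[
    [0, 0, 0],
    [0, 0, 0],
    [0, 0, 0],
    [0, 0, 0],
    [0, 0, 0],
    [0, 0, 0],
    [0, 0, 0],
    [0, 0, 0],
    [0, 0, 0],
    [0, 0, 0],
  ],
  turn=[
    [0, 0, 0],
    [0, 0, 0],
    [0, 0, 0],
    [0, 0, 0],
    [0, 0, 0],
    [0, 0, 0],
    [0, 0, 0],
    [0, 0, 0],
    [0, 0, 0],
    [0, 0, 0],
  ],
  jaw=[0.62, 0.65, 0.7, 0.75, 0.8, 0.9, 1, 1, 1, 1],
)

```text
clock: 14.53
tool_pos: [517.8, 204.6, 200.4]
eef_rot: [-3.111, 0.44, -0.0]
contact_force: [-0.4, 0.9, -0.1]
finger_gap: 0.998
grasp_force: 0.0
```

```bash
python3 - <<'E'
from go import *
left([518.4,204.3,330],-.28-np.pi/2)
s=snapshot("side")
cv2.imwrite("pics/g6.png",cv2.resize(s["color"][90:200,240:340],(500,550),interpolation=cv2.INTER_CUBIC)[:,:,::-1])
E
```

```text
t 14.53 pos [517.8 204.6 200.4] off cm [ 7.000e-02  1.000e-02 -1.296e+01] turn [-0.01 -0.01 -0.05] q6 2.126 F [-0.4  0.9 -0.1] gap 0.998 grip 0.0
```

View pics/g6.png

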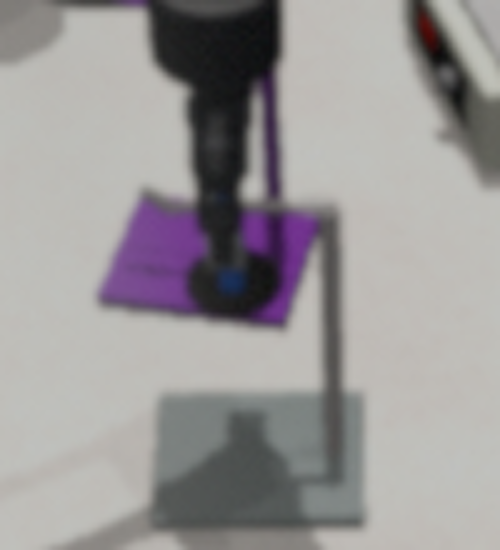

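The lifter hangs with its cup at side (286,146), and the gripper is open. I'm raising slowly, straight up.

Request:
carry_out(
  offset=[
    [0, 0, -0.4],
    [0, 0, -0.8],
    [0, 0, -1],
    [0, 0, -1.5],
    [0, 0, -2],
    [0, 0, -2.5],
    [0, 0, -3],
    [0, 0, -3],
    [0, 0, -2],
    [0, 0, 0],
    [0, 0, 0],
    [0, 0, 0],
  ],
  turn=[
    [0, 0, 0],
    [0, 0, 0],
    [0, 0, 0],
    [0, 0, 0],
    [0, 0, 0],
    [0, 0, 0],
    [0, 0, 0],
    [0, 0, 0],
    [0, 0, 0],
    [0, 0, 0],
    [0, 0, 0],
    [0, 0, 0],
  ],
  jaw=[1, 1, 1, 1, 1, 1, 1, 1, 1, 1, 1, 1],
)

```text
clock: 15.58
tool_pos: [517.7, 204.5, 362.0]
eef_rot: [3.111, -0.44, -0.001]
contact_force: [0.4, 0.4, -1.0]
finger_gap: 1.002
grasp_force: 0.0
```

```bash
python3 - <<'E'
from go import *
s=snapshot("side");a=s["color"]
cv2.imwrite("pics/g7.png",np.hstack([cv2.resize(a[90:200,240:340],(400,440),interpolation=cv2.INTER_CUBIC),cv2.resize(a[200:365,270:420],(400,440),interpolation=cv2.INTER_CUBIC)])[:,:,::-1])
left([518.4,204.3,330],-.28-np.pi/2)
E
```

```text
t 15.63 pos [517.5 204.5 361.1] off cm [ 0.1  -0.01  3.11] turn [ 0.07  0.11 -0.06] q6 2.126 F [ 0.2 -1.2 -0.7] gap 0.999 grip 0.0
```

View pics/g7.png

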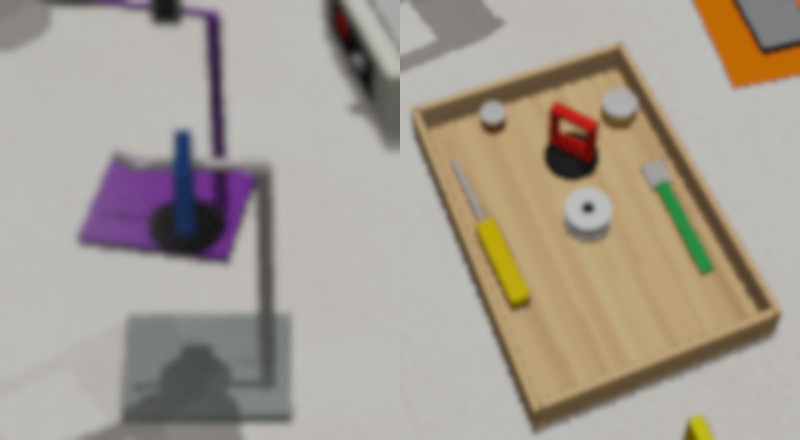

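The blue lifter hangs upright on the grey rod at side (286,135), clear of the gripper, and the tray's other contents are where they were. I'm handing in.

```bash
python3 -c "
from rig import *
print(job_done())"
```

```text
the job is handed in; nothing more can be done
None
```

The blue lifter hangs by its handle on the grey stand's hook, clear of the gripper; nothing else was moved, and the job was handed in at about 15.6 s (no verdict was returned).

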